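# Call for help and point out the open specimen tube and its lost cap

### The arm

A 7-joint arm with a two-finger parallel gripper is mounted at the origin on the work surface. World frame = base frame: x ahead of the robot, y to its left, z up, the work surface at z = 0. Lengths are in m, angles in degrees, forces in N, time in s.
With the tool pointing down it reaches from about 0.35 to 0.9 m from the base axis. Payload 8.1 kg.
Tool frame: the origin (TCP) lies between the finger pads, 19 mm behind the fingertips; this is the grasp point; z points along the fingers, y is the line along which they close (so a half turn about z gives the same grasp; the last joint's range is limited). The gripper opens to 92 mm and grips with 3 to 60 N. Pads are 19 mm wide; open, the fingers measure 130 mm over their backs; the gripper's body (75 mm by 190 mm) begins 47 mm behind the grasp point.
Start: joints at [-79.389, 24.895, 1.432, 90.138, -0.665, 64.973, -4.303], TCP at [0.177, 0.599, 0.246] pointing down, gripper open.
Joint ranges: [-149.89, 149.89], [-25.12, 119.58], [-72.63, 75.52], [4.76, 147.25], [-75.54, 255.54], [6.69, 114.76], [-157.13, 157.13]. Speed limits (degrees/s): [127.2, 127.2, 172.46, 172.46, 180, 180, 180].

### API

Orientations are given as a 3x3 rotation matrix whose columns are the frame's x, y, z axes.
In Python, from cell import state, read_camera, close_job gives the robot as it stands.
- The arm moves only by the tool carry_out, never from a script. Its argument "series" is a list of rows, each an object with "xyz": the shift along the tool's x, y, z in units of 0.1 m (1.0 is 0.1 m), a list of three; "roll": the turn about the tool's z in units of 180 degrees (1.0 is 180 degrees); "fingers": the opening, from -1 (shut) to 1 (fully open). In form: [{"xyz": [tx, ty, tz], "roll": roll, "fingers": fingers}, ...]. A call has 1 to 5 rows; each row shifts and turns the commanded pose from where the row before left it, along the tool's axes as they then stand; what a row does not reach is not made up. A row lasts 1/12 s, in which the tool goes at most 41.7 mm and 7.16 degrees, less where a joint would pass 70% of its speed; a pose out of reach is approached as far as the arm can. A call with a number of a shift or a turn outside -1 to 1 is refused whole. A call with a gripper value outside its range is refused whole. The fingers move at their own pace and stop on an object; "grip_force" is the grip in N (left out, the last holds). Time passes only in rows, so rows that do not move let the fingers close. It gives the time, the measured TCP pose, the force, the opening and the grip force at its end, in the units of the state.
- state(): the state, without advancing time (a new reading comes with each control period).
- read_camera(name): name is "side" or "top"; returns a dict with "frame" (420x560x3 uint8, red, green, blue), "depth" (420x560 float32, m along the optical axis (not along the pixel's ray), 0 where there is no reading), "mtx" (3x3 intrinsics, pixels), "distortion" ([k1, k2, p1, p2, k3] as OpenCV has them; the pictures are not rectified), "T" (4x4, takes a point from camera to world coordinates). Camera axes: x right, y up, looking along -z (the intrinsics and any distortion apply to the point x, -y, -z); pixel columns grow to the right and rows downward; lengths in m; the calibration is good to about 2 mm. A picture is of the moment at which its call begins.
- close_job(): hands the job in; it is judged then, once.
The state is a dict: "clock": time; "q": joint angles; "qd": joint speeds; "effort": joint torques, N m; "ee_pos": TCP position; "orientation": TCP orientation; "wrist_force": force on the tool from outside, world axes, zero at the start; "torque": the same for the moment, N m; "gripper_width": opening from 0.0 (shut) to 1.0 (fully open); "finger_force": force on a finger pad.
Only numpy, scipy, OpenCV 4.12 (cv2) and the standard library are available. Lean on these libraries where they do the work, as an engineer would, in place of code of your own. Each camera call takes 0.05 s, during which the arm holds its last target. There are 200 camera calls.

### The job

One specimen tube in the racks has lost its screw cap. Press the call button on the bench all the way in with the fingertips and let it go, then show your colleague the trouble: point straight down at the open mouth of that tube with the fingertips about 2 cm above it and keep still there for two seconds, then in the same way point at the cap lying on the bench for two seconds, and draw the hand back well clear, some 15 cm or more. Everything here may be contaminated: apart from the call button touch nothing.

Things in the scene. Friction and masses are not known exactly. Their poses are not given: they have to be found in the camera images.
- tube_mouth (a point): Centre of the open mouth of the one uncapped tube: an off-white plastic tube, 17 mm across with a 1.6 mm wall, standing upright in one hole of either rack. The mouth is 84 mm above the bench. All other tubes in the two racks carry a ribbed screw cap 20 mm across (some red, some green), their cap tops 90 mm above the bench. Some rack holes are empty. z is the tube's axis, up.
- open_tube: The uncapped tube itself, 17 mm across and 80 mm long, loose in its hole; origin at the centre of its flat foot, 4 mm above the bench, z up along the tube.
- cap_top (a point): Centre of the top of the lost cap: a ribbed screw cap of the same kind as the others, 20 mm across and 20 mm high, lying mouth down and loose on the open bench in front of the racks, nearer the robot. Its top is 20 mm above the bench. z up.
- button_top (a point): Centre of the top of the white round call button, 32 mm across, which stands 10 mm proud of the top of a plain grey box 76 mm square and 40 mm high fixed to the bench in front of the racks (to the left or to the right). The button's top is 50 mm above the bench when it is out. z up.
- call_button (a joint): How far the call button is pressed down, in m: 0 out, 0.006 fully in. A spring pushes it out again; it takes 1.5 N to start and 5 N fully in.
- rack_left: Blue plastic tube rack on the robot's left, fixed to the bench: 101 mm (its x) by 161 mm (its y), 55 mm high, 3 by 5 square holes at 30 mm pitch; origin at the centre of its underside. Tube tops reach 90 mm above the bench.
- rack_right: The same kind of rack on the robot's right.
- lost_cap: The lost cap itself; origin at the centre of its underside, on the bench.
- call_unit: The call button's grey box, 76 by 76 by 40 mm, fixed; origin at the centre of its underside, a short cable gland on its +x side.
There are look-alikes about, which are no part of the job. What is shaped like the call_unit but green or purple is not meant.

How it is judged:
By the outcome, as a careful person would: the job done as asked, in the order asked, and still so for the second after the job is handed in, with the robot touching nothing.
It also fails if it takes over 62 s, if anything falls off the work surface, if the arm or the gripper's body presses on something with over 40 N, if the wrist force passes 120 N, or if a joint passes its speed limit or range.

## Working session

There is one attempt and no reset: what is moved stays moved. The work goes in short steps, Python scripts to look and compute and a tool call to move; the robot and the scene stay as the last step left them, time stands still between calls to the robot, and variables do not carry over. Pictures are saved under pics/ and viewed, at most 10 in all, crops included, and the job is handed in when it is done.

Besides the shell and the picture viewer there is one more tool, called after "Emit:" in YAML: its name, and indented under it one key for each argument. carry_out: Moves the arm, as the interface text tells. Shifts and turns lie within -1 to 1; 1 stands for 0.1 m of shift or 180 degrees of turn. Its arguments: {"type":"object","properties":{"series":{"type":"array","items":{"type":"object","properties":{"xyz":{"type":"array","items":{"type":"number"}},"roll":{"type":"number"},"fingers":{"type":"number"}}}},"grip_force":{"type":"number"}},"required":["series"]}

```bash
ls; mkdir -p pics; cat > h.py <<'E'
import numpy as np, cv2
from cell import state, read_camera, close_job
def ray_plane(c,uv,z):
    """pixels -> world points on plane z"""
    uv=np.asarray(uv,float).reshape(-1,1,2)
    n=cv2.undistortPoints(uv,c["mtx"],np.array(c["distortion"],float)).reshape(-1,2)
    d=np.c_[n[:,0],-n[:,1],-np.ones(len(n))]@c["T"][:3,:3].T
    o=c["T"][:3,3]
    return o+d*((z-o[2])/d[:,2])[:,None]
def cloud(c):
    h,w=c["depth"].shape
    u,v=np.meshgrid(np.arange(w),np.arange(h))
    n=cv2.undistortPoints(np.stack([u,v],-1).reshape(-1,1,2).astype(float),c["mtx"],np.array(c["distortion"],float)).reshape(-1,2)
    p=np.c_[n[:,0],-n[:,1],-np.ones(len(n))]*c["depth"].reshape(-1,1)
    return (p@c["T"][:3,:3].T+c["T"][:3,3]).reshape(h,w,3)
E
python3 - <<'E'
from h import *
import pickle
s=state();print(s)
for n in("top","side"):
    c=read_camera(n);pickle.dump(c,open(n+".pkl","wb"));cv2.imwrite(f"pics/{n}0.png",c["frame"][...,::-1])
    print(n,c["T"].round(3).tolist(),c["mtx"].tolist(),c["distortion"])
E
```

```text
pics
{'clock': 0.0, 'q': array([-79.39118055,  24.93537109,   1.43157318,  90.18989211,
        -0.66325371,  64.97390527,  -4.3017139 ]), 'qd': array([-0.03922933,  0.00316279,  0.12321604, -0.11264772,  0.01101131,
        0.00717014,  0.06352778]), 'effort': array([-6.82070113e-04, -6.67871475e+01,  9.84861664e-01, -3.14440727e+01,
       -6.03369623e-02,  4.36184846e-02,  1.79724375e-04]), 'ee_pos': array([0.17730534, 0.59880907, 0.24475149]), 'orientation': array([[-9.58868071e-01,  2.83851972e-01, -2.84291155e-04],
       [ 2.83852064e-01,  9.58866816e-01, -1.56063676e-03],
       [-1.70392469e-04, -1.57714139e-03, -9.99998742e-01]]), 'wrist_force': array([-0.68546852, -0.36466141,  0.30958937]), 'torque': array([-0.00610626, -0.04234514, -0.07871117]), 'finger_force': 0.0, 'gripper_width': 0.9982285256416156}
top [[-0.012, 0.996, -0.088, 0.341], [-1.0, -0.014, -0.019, -0.076], [-0.02, 0.088, 0.996, 1.053], [0.0, 0.0, 0.0, 1.0]] [[457.36683471714696, 0.0, 284.2029378150618], [0.0, 457.36683471714696, 206.80169703697112], [0.0, 0.0, 1.0]] [-0.1534835  0.         0.         0.         0.       ]
side [[0.739, 0.439, -0.511, -0.094], [-0.673, 0.507, -0.538, -0.64], [0.023, 0.741, 0.671, 0.76], [0.0, 0.0, 0.0, 1.0]] [[385.2021611725104, 0.0, 283.20051851720444], [0.0, 385.2021611725104, 203.3449638055668], [0.0, 0.0, 1.0]] [-0.06405089  0.          0.          0.          0.        ]
```

View pics/top0.png

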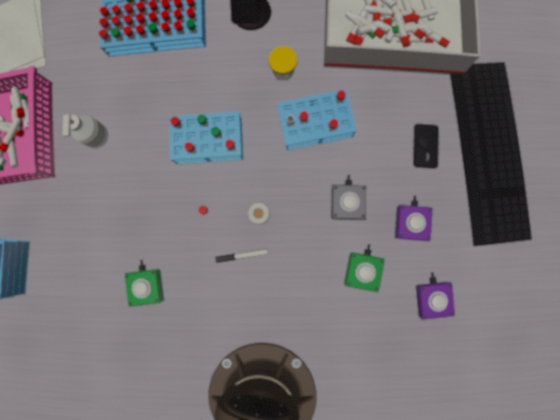

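View pics/side0.png

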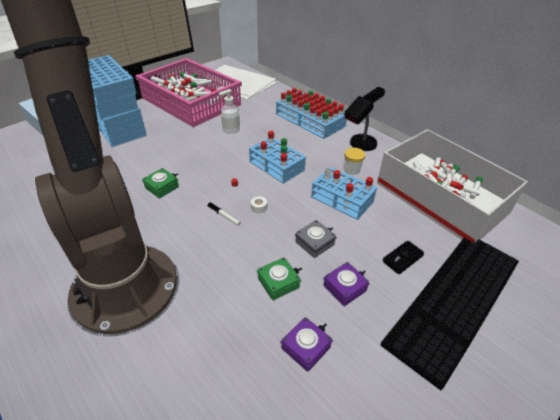

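The top view shows the grey call unit at (349,201), the red lost cap at (203,210), the left rack at (205,138) and the right rack at (316,120). There's probably an uncapped tube at (291,121). Green and purple boxes, a tape roll at (259,213) and a knife at (240,256) are not part of the job. The side view agrees: grey box (316,237), cap (235,182), pale tube near (327,175). I'll zoom in on both.

```bash
python3 - <<'E'
from h import *
import pickle
t=pickle.load(open("top.pkl","rb"));s=pickle.load(open("side.pkl","rb"))
a=cv2.resize(t["frame"][80:170,160:365],(800,351),interpolation=cv2.INTER_CUBIC)
b=cv2.resize(s["frame"][125:220,235:385],(800,507),interpolation=cv2.INTER_CUBIC)[0:507]
b=cv2.resize(b,(390,247)); 
o=np.zeros((600,800,3),np.uint8);o[:351]=a;o[351:598,:390]=b
cv2.imwrite("pics/zoom.png",o[...,::-1])
P=cloud(t)
hsv=cv2.cvtColor(t["frame"],cv2.COLOR_RGB2HSV)
H,S,V=[hsv[...,i].astype(int) for i in range(3)]
red=((H<8)|(H>172))&(S>120)&(V>80); grn=(H>50)&(H<85)&(S>110)
for nm,m,z in(("red",red,.09),("green",grn,.09)):
    n,l,st,ce=cv2.connectedComponentsWithStats(m.astype(np.uint8))
    for i in range(1,n):
        x,y=ce[i]
        if 160<x<370 and 80<y<230 and st[i,4]>15:
            print(nm,ce[i].round(1),st[i],ray_plane(t,[ce[i]],z).round(4),np.median(P[l==i],0).round(4))
# depth heights for pale bits in racks and button
print(P[201,349],P[210,203],P[115:128,291-6:291+7,2].round(3))
print(P[195:208,349-6:349+7,2].round(3)[::3])
E
```

```text
red [340.6  94.8] [337  91   8   9  57] [[ 0.6689 -0.1839  0.09  ]] [ 0.6687 -0.1845  0.0897]
red [303.5 115.9] [300 112   8   9  55] [[ 0.6224 -0.1022  0.09  ]] [ 0.6227 -0.1031  0.0896]
red [174.7 120.9] [171 117   9   9  56] [[0.6179 0.1798 0.09  ]] [0.6178 0.1793 0.0896]
red [333.4 123.5] [330 120   8   8  54] [[ 0.6045 -0.1663  0.09  ]] [ 0.6043 -0.1658  0.0895]
red [229.5 143.9] [226 140   8   9  54] [[0.5634 0.0583 0.09  ]] [0.563  0.0584 0.0899]
red [188.7 146.5] [185 143   8   8  53] [[0.5599 0.1476 0.09  ]] [0.5604 0.1472 0.0898]
red [202.4 209.6] [199 206   8   8  50] [[0.4221 0.1164 0.09  ]] [0.4274 0.1309 0.02  ]
green [201.3 118.8] [198 115   8   9  59] [[0.6209 0.1206 0.09  ]] [0.6205 0.1205 0.0892]
green [215.2 131.1] [211 127   9   9  60] [[0.5925 0.0897 0.09  ]] [0.5931 0.0902 0.0889]
[ 0.43964753 -0.19979422  0.05286349] [0.42680337 0.12842366 0.02309035] [[0.053 0.055 0.055 0.055 0.081 0.085 0.08  0.086 0.055 0.053 0.055 0.057
  0.056]
 [0.054 0.053 0.056 0.084 0.077 0.077 0.08  0.079 0.085 0.053 0.053 0.052
  0.055]
 [0.053 0.052 0.084 0.079 0.072 0.069 0.072 0.0
[... 582 characters left out ...]
4 0.058 0.047 0.028 0.054
  0.056]
 [0.055 0.055 0.04  0.054 0.062 0.062 0.061 0.059 0.051 0.04  0.028 0.048
  0.054]
 [0.056 0.053 0.034 0.045 0.05  0.054 0.052 0.055 0.056 0.053 0.057 0.054
  0.051]
 [0.056 0.052 0.055 0.053 0.055 0.056 0.052 0.047 0.054 0.056 0.057 0.052
  0.055]]
[[0.043 0.044 0.041 0.048 0.051 0.049 0.049 0.05  0.048 0.047 0.051 0.046
  0.043]
 [0.039 0.048 0.049 0.045 0.05  0.049 0.053 0.053 0.052 0.052 0.049 0.049
  0.049]
 [0.047 0.051 0.049 0.051 0.049 0.05  0.053 0.047 0.048 0.052 0.05  0.049
  0.048]
 [0.04  0.05  0.049 0.052 0.048 0.049 0.048 0.046 0.05  0.05  0.048 0.048
  0.048]
 [0.042 0.046 0.047 0.041 0.047 0.048 0.046 1.053 0.05  0.049 0.042 0.045
  0.043]]
```

View pics/zoom.png

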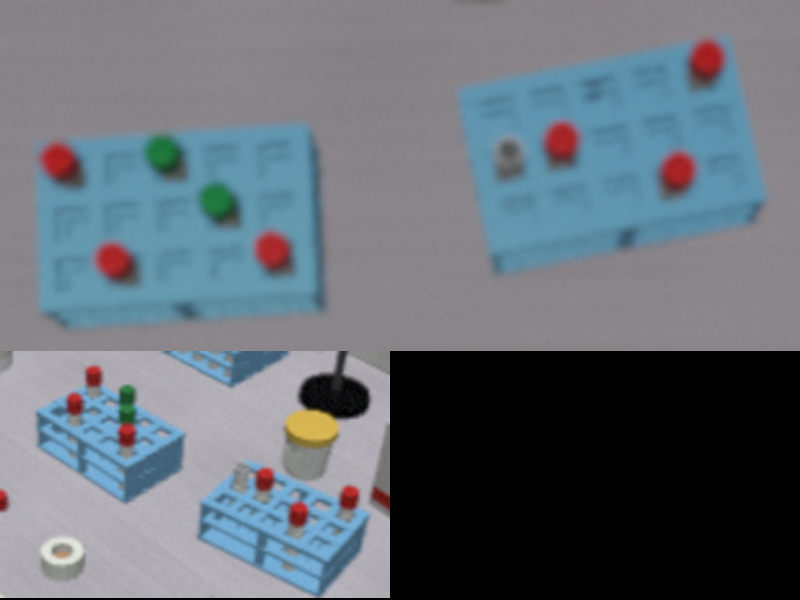

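The zoom shows the right rack's middle row, first hole, at crop (509,152), holding the only uncapped tube; its mouth is at about (290.3,118.5) in the top view. Every tube in the left rack is capped. Next I'll measure all three points in both views.

```bash
python3 - <<'E'
from h import *
import pickle
t=pickle.load(open("top.pkl","rb"));s=pickle.load(open("side.pkl","rb"))
def proj(c,p):
    q=(np.linalg.inv(c["T"])@np.r_[p,1])[:3]; q=q*[1,-1,-1]
    return cv2.projectPoints(q.reshape(1,1,3),np.zeros(3),np.zeros(3),c["mtx"],np.array(c["distortion"]))[0].ravel()
def comp(m,z,c,near,r):
    n,l,st,ce=cv2.connectedComponentsWithStats(m.astype(np.uint8))
    for i in range(1,n):
        if st[i,4]>6 and np.hypot(*(ce[i]-near))<r: print("  ",ce[i].round(1),st[i,2:],ray_plane(c,[ce[i]],z).round(4)[0])
G={"mouth":([.614,-.075],.084,.004),"cap":([.428,.130],.02,.003),"button":([.44,-.20],.05,.003)}
for cn,c in(("top",t),("side",s)):
    P=cloud(c);f=c["frame"];hsv=cv2.cvtColor(f,cv2.COLOR_RGB2HSV).astype(int)
    for k,(xy,z,tol) in G.items():
        D=np.hypot(P[...,0]-xy[0],P[...,1]-xy[1])
        band=(D<.028)&(abs(P[...,2]-z)<.008)
        if k=="mouth": m=band&(D<.017)
        elif k=="cap": m=band&(hsv[...,1]>120)
        else: m=band&(hsv[...,2]>hsv[...,2][band].max()*.75)&(abs(P[...,2]-z)<.006)
        v,u=np.nonzero(m)
        bb=np.array([(u.min()+u.max())/2,(v.min()+v.max())/2])
        (cx,cy),(w,h),a=cv2.fitEllipse(cv2.convexHull(np.c_[u,v].astype(np.float32)))
        e=ray_plane(c,[[cx,cy]],z)[0]
        print(cn,k,"n",m.sum(),"px",(round(cx,1),round(cy,1)),"ax",(round(w,1),round(h,1)),"ell->",e.round(4),"mean3d",P[m].mean(0).round(4),"bb->",ray_plane(c,[bb],z)[0].round(4))
    # caps in right rack seen, side
    if cn=="side":
        H,S=hsv[...,0],hsv[...,1]
        comp(((H<8)|(H>172))&(S>120),.085,c,np.array([345,180]),35)
        comp(((H<8)|(H>172))&(S>120),.01,c,np.array([235,182]),10)
R=np.array([[.6689,-.1839],[.6224,-.1022],[.6045,-.1663]])
# lattice: cap2-> (row mid,col2), cap1 (back,col5), cap3 (front, col4)
A=np.array([[1,3],[0,0],[-1,2]])*.03 # along rack x, along -y
th=[np.degrees(np.arctan2(*(R[i]-R[1])[::-1])-np.arctan2(-A[i,1],A[i,0])) for i in(0,2)]
print("yaw",th); y=np.radians(np.mean(th)); print("lattice mouth",R[1]+.03*np.array([-np.sin(y),np.cos(y)]))
o=[]
for c,b in((t,(265,80,365,160)),(t,(180,180,380,230)),(s,(305,160,385,220)),(s,(220,165,340,260))):
    im=c["frame"][b[1]:b[3],b[0]:b[2]]; o.append(cv2.resize(im,(400,300)))
cv2.imwrite("pics/z2.png",np.vstack([np.hstack(o[:2]),np.hstack(o[2:])])[...,::-1])
E
```

```text
top mouth n 31 px (290.4, 118.7) ax (7.6, 8.3) ell-> [ 0.6182 -0.0736  0.084 ] mean3d [ 0.6194 -0.0737  0.0815] bb-> [ 0.6176 -0.0739  0.084 ]
top cap n 50 px (202.4, 209.6) ax (7.3, 7.7) ell-> [0.428  0.1304 0.02  ] mean3d [0.428  0.1305 0.0199] bb-> [0.4282 0.1302 0.02  ]
top button n 194 px (349.4, 200.8) ax (17.5, 18.7) ell-> [ 0.4404 -0.2011  0.05  ] mean3d [ 0.4411 -0.201   0.0485] bb-> [ 0.4399 -0.2013  0.05  ]
side mouth n 26 px (328.0, 170.0) ax (5.8, 5.8) ell-> [ 0.617  -0.0762  0.084 ] mean3d [ 0.6201 -0.0737  0.0808] bb-> [ 0.6144 -0.0768  0.084 ]
side cap n 26 px (234.0, 181.0) ax (5.1, 6.5) ell-> [0.4248 0.127  0.02  ] mean3d [0.4253 0.128  0.0187] bb-> [0.4233 0.125  0.02  ]
side button n 113 px (315.7, 232.4) ax (11.7, 16.0) ell-> [ 0.4354 -0.2061  0.05  ] mean3d [ 0.4395 -0.2035  0.0485] bb-> [ 0.4357 -0.2069  0.05  ]
   [336.4 173.6] [ 6  8 43] [ 0.6222 -0.1045  0.085 ]
   [368.9 180.9] [ 7  9 47] [ 0.6674 -0.1872  0.085 ]
   [349.4 187.2] [ 6  9 46] [ 0.6037 -0.1691  0.085 ]
   [234.1 181.9] [ 5  7 34] [0.4292 0.1336 0.01  ]
yaw [np.float64(11.211655075525394), np.float64(10.962598054954817)]
lattice mouth [ 0.61663096 -0.07275992]
```

Both views agree to about 3 mm and match the rack lattice. I'll use:
- mouth: (0.617, -0.0735)
- cap: (0.428, 0.130)
- button: (0.440, -0.202)

Before moving I'll check the travel corridor and work out the tool-axis shifts.

```bash
python3 - <<'E'
from h import *
import pickle
for n in("top","side"):
    P=cloud(pickle.load(open(n+".pkl","rb")))
    for x0,x1,y0,y1 in((.1,.25,.25,.7),(.25,.4,.25,.7),(.2,.55,.0,.25),(.3,.5,-.35,0),(.55,.75,-.2,.2)):
        m=(P[...,0]>x0)&(P[...,0]<x1)&(P[...,1]>y0)&(P[...,1]<y1)&(P[...,2]<.9)
        print(n,(x0,x1,y0,y1),m.sum(),np.percentile(P[m][:,2],99.8).round(3) if m.any() else None)
s=state();R=s["orientation"];p=s["ee_pos"]
for nm,q in(("above button",[.44,-.202,.105]),("above mouth",[.617,-.0735,.105]),("cap",[.428,.130,.105]),("back",[.3,.25,.25])):
    print(nm,(R.T@(np.array(q)-p)*10).round(3));p=np.array(q)
E
```

```text
top (0.1, 0.25, 0.25, 0.7) 9413 0.106
top (0.25, 0.4, 0.25, 0.7) 9582 0.115
top (0.2, 0.55, 0.0, 0.25) 16407 0.056
top (0.3, 0.5, -0.35, 0) 13220 0.052
top (0.55, 0.75, -0.2, 0.2) 13802 0.092
side (0.1, 0.25, 0.25, 0.7) 2116 0.223
side (0.25, 0.4, 0.25, 0.7) 4709 0.223
side (0.2, 0.55, 0.0, 0.25) 6833 0.056
side (0.3, 0.5, -0.35, 0) 7348 0.051
side (0.55, 0.75, -0.2, 0.2) 5078 0.092
above button [-4.792 -6.931  1.408]
above mouth [-1.332  1.735 -0.002]
cap [ 2.390e+00  1.415e+00 -2.000e-03]
back [ 1.568  0.785 -1.451]
```

Emit:
carry_out:
  series:
    - {"xyz":[0,0,0],"roll":0,"fingers":-1}
    - {"xyz":[-0.1,-0.2,0],"roll":0,"fingers":-1}
    - {"xyz":[-0.1,-0.3,0],"roll":0,"fingers":-1}

```text
clock: 0.35
ee_pos: [0.1821, 0.5467, 0.2447]
orientation: [[-0.959, 0.283, -0.0], [0.283, 0.959, 0.0], [0.0, 0.0, -1.0]]
wrist_force: [1.4, -0.1, 1.3]
gripper_width: 0.834
finger_force: 0.0
```

Emit:
carry_out:
  series:
    - {"xyz":[0,0,-0.3],"roll":0,"fingers":-1}
    - {"xyz":[-0.05,-0.1,-0.3],"roll":0,"fingers":-1}
    - {"xyz":[-0.2,-0.2,0],"roll":0,"fingers":-1}
    - {"xyz":[-0.24,-0.26,0],"roll":0,"fingers":-1}
    - {"xyz":[-0.24,-0.26,0],"roll":0,"fingers":-1}

```text
clock: 0.77
ee_pos: [0.2292, 0.4455, 0.3057]
orientation: [[-0.959, 0.283, 0.0], [0.283, 0.959, 0.001], [-0.0, 0.001, -1.0]]
wrist_force: [0.7, -0.3, 0.3]
gripper_width: 0.469
finger_force: 0.0
```

Emit:
carry_out:
  series:
    - {"xyz":[-0.24,-0.26,0],"roll":0,"fingers":-1}
    - {"xyz":[-0.24,-0.26,0],"roll":0,"fingers":-1}
    - {"xyz":[-0.24,-0.26,0],"roll":0,"fingers":-1}
    - {"xyz":[-0.24,-0.26,0],"roll":0,"fingers":-1}
    - {"xyz":[-0.24,-0.26,0],"roll":0,"fingers":-1}

```text
clock: 1.18
ee_pos: [0.3076, 0.2858, 0.3055]
orientation: [[-0.959, 0.284, -0.0], [0.284, 0.959, 0.0], [0.0, 0.0, -1.0]]
wrist_force: [1.4, 0.3, 0.1]
gripper_width: 0.105
finger_force: 0.0
```

Emit:
carry_out:
  series:
    - {"xyz":[-0.24,-0.26,0],"roll":0,"fingers":-1}
    - {"xyz":[-0.24,-0.26,0],"roll":0,"fingers":-1}
    - {"xyz":[-0.24,-0.26,0],"roll":0,"fingers":-1}
    - {"xyz":[-0.2,-0.3,0],"roll":0,"fingers":-1}
    - {"xyz":[-0.17,-0.34,0],"roll":0,"fingers":-1}

```text
clock: 1.6
ee_pos: [0.3722, 0.1191, 0.3056]
orientation: [[-0.959, 0.284, 0.001], [0.284, 0.959, 0.0], [-0.001, 0.0, -1.0]]
wrist_force: [0.5, 0.4, 0.2]
gripper_width: 0.008
finger_force: 0.0
```

Emit:
carry_out:
  series:
    - {"xyz":[-0.18,-0.35,0],"roll":0,"fingers":-1}
    - {"xyz":[-0.18,-0.35,0],"roll":0,"fingers":-1}
    - {"xyz":[-0.18,-0.35,0.1],"roll":0,"fingers":-1}
    - {"xyz":[-0.18,-0.35,0.1],"roll":0,"fingers":-1}
    - {"xyz":[-0.18,-0.35,0.1],"roll":0,"fingers":-1}

```text
clock: 2.02
ee_pos: [0.4079, -0.0748, 0.2755]
orientation: [[-0.959, 0.284, 0.002], [0.284, 0.959, 0.001], [-0.001, 0.001, -1.0]]
wrist_force: [0.9, 0.6, -0.9]
gripper_width: 0.007
finger_force: 0.0
```

Emit:
carry_out:
  series:
    - {"xyz":[-0.18,-0.35,0.1],"roll":0,"fingers":-1}
    - {"xyz":[-0.18,-0.3,0.2],"roll":0,"fingers":-1}
    - {"xyz":[0,0,0.3],"roll":0,"fingers":-1}
    - {"xyz":[0,0,0.3],"roll":0,"fingers":-1}
    - {"xyz":[0,0,0],"roll":0,"fingers":-1}

```text
clock: 2.43
ee_pos: [0.4212, -0.1451, 0.1815]
orientation: [[-0.958, 0.285, -0.008], [0.285, 0.958, 0.0], [0.007, -0.002, -1.0]]
wrist_force: [-0.9, 0.4, -0.1]
gripper_width: 0.005
finger_force: 0.0
```

Emit:
carry_out:
  series:
    - {"xyz":[0,0,0],"roll":0,"fingers":-1}
    - {"xyz":[0,0,0],"roll":0,"fingers":-1}

```text
clock: 2.6
ee_pos: [0.4247, -0.1454, 0.1867]
orientation: [[-0.959, 0.284, 0.001], [0.284, 0.959, -0.0], [-0.001, 0.0, -1.0]]
wrist_force: [0.3, -0.8, 1.0]
gripper_width: 0.009
finger_force: 0.0
```

Emit:
carry_out:
  series:
    - {"xyz":[-0.15,-0.25,0.1],"roll":0,"fingers":-1}
    - {"xyz":[-0.16,-0.25,0.2],"roll":0,"fingers":-1}
    - {"xyz":[0,0,0.25],"roll":0,"fingers":-1}
    - {"xyz":[0,0,0.25],"roll":0,"fingers":-1}
    - {"xyz":[0,0,0.1],"roll":0,"fingers":-1}

```text
clock: 3.02
ee_pos: [0.4401, -0.2017, 0.095]
orientation: [[-0.959, 0.283, 0.0], [0.283, 0.959, 0.001], [-0.0, 0.001, -1.0]]
wrist_force: [-0.1, 0.9, 0.4]
gripper_width: 0.004
finger_force: 0.0
```

Emit:
carry_out:
  series:
    - {"xyz":[0,0,0],"roll":0,"fingers":-1}
    - {"xyz":[0,0,0],"roll":0,"fingers":-1}

```text
clock: 3.18
ee_pos: [0.4405, -0.2019, 0.0968]
orientation: [[-0.959, 0.283, 0.001], [0.283, 0.959, 0.0], [-0.001, 0.001, -1.0]]
wrist_force: [-0.5, -0.8, -0.5]
gripper_width: 0.006
finger_force: 0.0
```

```bash
python3 - <<'E'
from h import *
s=state();print(s["ee_pos"],s["q"].round(1),s["wrist_force"])
t=read_camera("side");p=read_camera("top")
cv2.imwrite("pics/a.png",np.hstack([cv2.resize(t["frame"][110:320,180:460],(400,300)),cv2.resize(p["frame"][110:290,240:480],(400,300))])[...,::-1])
E
```

```text
[ 0.44046219 -0.20189144  0.09681795] [ -8.8  26.2  36.3 121.1 -24.1  39.8 117.2] [-0.48144044 -0.75914978 -0.49796044]
```

View pics/a.png

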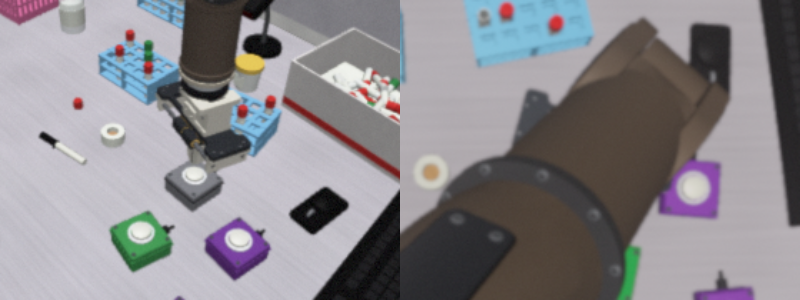

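The closed fingertips are over the grey box's button, at crop (195,172) in the side view. Now I'll press in small steps.

Emit:
carry_out:
  series:
    - {"xyz":[0,0,0.1],"roll":0,"fingers":-1}
    - {"xyz":[0,0,0.1],"roll":0,"fingers":-1}
    - {"xyz":[0,0,0.06],"roll":0,"fingers":-1}
    - {"xyz":[0,0,0.03],"roll":0,"fingers":-1}
    - {"xyz":[0,0,0.02],"roll":0,"fingers":-1}

```text
clock: 3.7
ee_pos: [0.4396, -0.2018, 0.064]
orientation: [[-0.959, 0.284, -0.001], [0.284, 0.959, 0.001], [0.001, 0.001, -1.0]]
wrist_force: [-0.2, 3.3, 3.7]
gripper_width: 0.004
finger_force: 2.2
```

Emit:
carry_out:
  series:
    - {"xyz":[0,0,0.01],"roll":0,"fingers":-1}
    - {"xyz":[0,0,0.01],"roll":0,"fingers":-1}
    - {"xyz":[0,0,0],"roll":0,"fingers":-1}

```text
clock: 3.95
ee_pos: [0.4396, -0.2018, 0.063]
orientation: [[-0.959, 0.284, 0.0], [0.284, 0.959, 0.001], [0.0, 0.001, -1.0]]
wrist_force: [-2.1, 4.8, 12.3]
gripper_width: 0.005
finger_force: 6.1
```

At 12 N with the TCP at 0.063, the button is on its hard stop. I'll release it and rise.

Emit:
carry_out:
  series:
    - {"xyz":[0,0,0],"roll":0,"fingers":-1}
    - {"xyz":[0,0,-0.1],"roll":0,"fingers":-1}
    - {"xyz":[0,0,-0.2],"roll":0,"fingers":-1}
    - {"xyz":[0,0,-0.3],"roll":0,"fingers":-1}
    - {"xyz":[0,0,-0.3],"roll":0,"fingers":-1}

```text
clock: 4.37
ee_pos: [0.4386, -0.2025, 0.1535]
orientation: [[-0.959, 0.285, -0.002], [0.285, 0.959, -0.0], [0.002, -0.001, -1.0]]
wrist_force: [0.2, 0.5, 0.4]
gripper_width: 0.006
finger_force: 0.0
```

Emit:
carry_out:
  series:
    - {"xyz":[-0.25,0.34,0],"roll":0,"fingers":-1}
    - {"xyz":[-0.25,0.34,0],"roll":0,"fingers":-1}
    - {"xyz":[-0.25,0.33,0],"roll":0,"fingers":-1}
    - {"xyz":[-0.25,0.33,0],"roll":0,"fingers":-1}
    - {"xyz":[-0.2,0.25,0],"roll":0,"fingers":-1}

```text
clock: 4.78
ee_pos: [0.6013, -0.0816, 0.153]
orientation: [[-0.959, 0.282, 0.001], [0.282, 0.959, 0.0], [-0.001, 0.001, -1.0]]
wrist_force: [0.4, 0.6, 0.5]
gripper_width: 0.006
finger_force: 0.0
```

Emit:
carry_out:
  series:
    - {"xyz":[0,0,0],"roll":0,"fingers":-1}
    - {"xyz":[0,0,0],"roll":0,"fingers":-1}
    - {"xyz":[0,0,0],"roll":0,"fingers":-1}

```text
clock: 5.03
ee_pos: [0.5983, -0.0853, 0.1526]
orientation: [[-0.959, 0.285, -0.001], [0.285, 0.959, -0.001], [0.001, -0.001, -1.0]]
wrist_force: [0.3, -0.8, 0.2]
gripper_width: 0.005
finger_force: 0.0
```

```bash
python3 - <<'E'
from h import *
s=state();R=s["orientation"];print(s["ee_pos"],s["q"].round(1),s["wrist_force"],(R.T@(np.array([.617,-.0735,.123])-s["ee_pos"])*10).round(3))
E
```

```text
[ 0.5982662  -0.08533793  0.15255869] [-22.5  31.8  37.9 101.6 -23.3  54.7  98.5] [ 0.28174929 -0.82101372  0.17061256] [-0.146  0.167  0.295]
```

Emit:
carry_out:
  series:
    - {"xyz":[-0.146,0.167,0],"roll":0,"fingers":-1}
    - {"xyz":[0,0,0.1],"roll":0,"fingers":-1}
    - {"xyz":[0,0,0.1],"roll":0,"fingers":-1}
    - {"xyz":[0,0,0.095],"roll":0,"fingers":-1}
    - {"xyz":[0,0,0],"roll":0,"fingers":-1}

```text
clock: 5.45
ee_pos: [0.6153, -0.0734, 0.1208]
orientation: [[-0.958, 0.286, -0.004], [0.286, 0.958, -0.0], [0.004, -0.001, -1.0]]
wrist_force: [0.1, 0.2, -0.2]
gripper_width: 0.005
finger_force: 0.0
```

```bash
python3 - <<'E'
from h import *
s=state();R=s["orientation"];print(s["ee_pos"],(R.T@(np.array([.617,-.0735,.123])-s["ee_pos"])*10).round(3))
t=read_camera("side")
cv2.imwrite("pics/b.png",cv2.resize(t["frame"][90:240,250:450],(800,600),interpolation=cv2.INTER_CUBIC)[...,::-1])
E
```

```text
[ 0.6153467  -0.07337718  0.12080438] [-0.016  0.004 -0.022]
```

View pics/b.png

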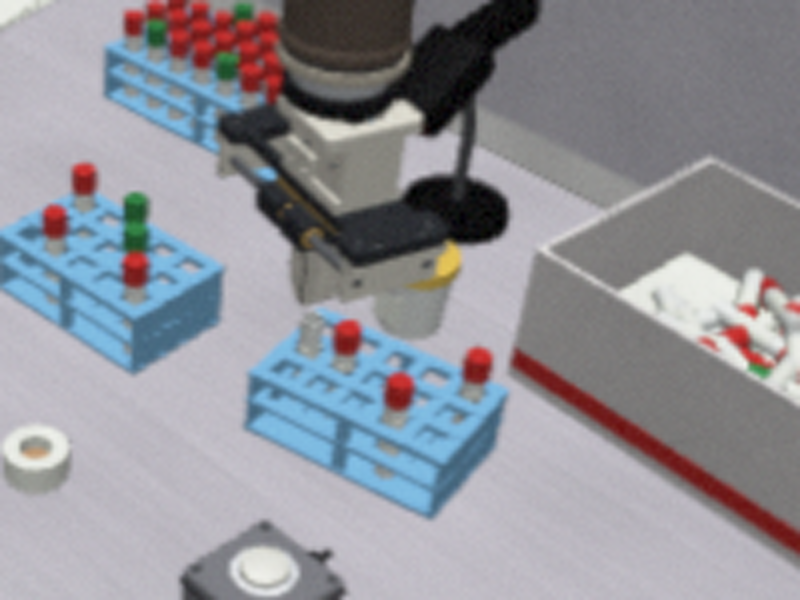

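The fingertips at crop (320,290) are right over the open tube at (312,330), nothing is touched, and the button is back out. I'll hold here.

Emit:
carry_out:
  series:
    - {"xyz":[0,0,0],"roll":0,"fingers":-1}
    - {"xyz":[0,0,0],"roll":0,"fingers":-1}
    - {"xyz":[0,0,0],"roll":0,"fingers":-1}
    - {"xyz":[0,0,0],"roll":0,"fingers":-1}
    - {"xyz":[0,0,0],"roll":0,"fingers":-1}

```text
clock: 5.92
ee_pos: [0.618, -0.0725, 0.1233]
orientation: [[-0.959, 0.284, 0.001], [0.284, 0.959, 0.0], [-0.001, 0.0, -1.0]]
wrist_force: [0.2, 0.2, 0.2]
gripper_width: 0.004
finger_force: 0.0
```

Emit:
carry_out:
  series:
    - {"xyz":[0,0,0],"roll":0,"fingers":-1}
    - {"xyz":[0,0,0],"roll":0,"fingers":-1}
    - {"xyz":[0,0,0],"roll":0,"fingers":-1}
    - {"xyz":[0,0,0],"roll":0,"fingers":-1}
    - {"xyz":[0,0,0],"roll":0,"fingers":-1}

```text
clock: 6.33
ee_pos: [0.6178, -0.0725, 0.123]
orientation: [[-0.959, 0.284, 0.0], [0.284, 0.959, 0.0], [0.0, 0.0, -1.0]]
wrist_force: [0.5, 0.5, 0.3]
gripper_width: 0.007
finger_force: 0.0
```

Emit:
carry_out:
  series:
    - {"xyz":[0,0,0],"roll":0,"fingers":-1}
    - {"xyz":[0,0,0],"roll":0,"fingers":-1}
    - {"xyz":[0,0,0],"roll":0,"fingers":-1}
    - {"xyz":[0,0,0],"roll":0,"fingers":-1}
    - {"xyz":[0,0,0],"roll":0,"fingers":-1}

```text
clock: 6.75
ee_pos: [0.6178, -0.0725, 0.123]
orientation: [[-0.959, 0.284, -0.0], [0.284, 0.959, 0.0], [0.0, 0.0, -1.0]]
wrist_force: [0.3, 0.6, 0.4]
gripper_width: 0.005
finger_force: 0.0
```

Emit:
carry_out:
  series:
    - {"xyz":[0,0,0],"roll":0,"fingers":-1}
    - {"xyz":[0,0,0],"roll":0,"fingers":-1}
    - {"xyz":[0,0,0],"roll":0,"fingers":-1}
    - {"xyz":[0,0,0],"roll":0,"fingers":-1}
    - {"xyz":[0,0,0],"roll":0,"fingers":-1}

```text
clock: 7.17
ee_pos: [0.6178, -0.0725, 0.123]
orientation: [[-0.959, 0.284, 0.0], [0.284, 0.959, 0.0], [-0.0, 0.0, -1.0]]
wrist_force: [-0.1, -0.2, 0.3]
gripper_width: 0.003
finger_force: 0.0
```

Emit:
carry_out:
  series:
    - {"xyz":[0,0,0],"roll":0,"fingers":-1}
    - {"xyz":[0,0,0],"roll":0,"fingers":-1}
    - {"xyz":[0,0,0],"roll":0,"fingers":-1}
    - {"xyz":[0,0,0],"roll":0,"fingers":-1}
    - {"xyz":[0,0,0],"roll":0,"fingers":-1}

```text
clock: 7.58
ee_pos: [0.6178, -0.0725, 0.123]
orientation: [[-0.959, 0.284, 0.0], [0.284, 0.959, 0.0], [-0.0, 0.0, -1.0]]
wrist_force: [-0.1, -0.7, -0.6]
gripper_width: 0.0
finger_force: 0.0
```

Emit:
carry_out:
  series:
    - {"xyz":[0,0,0],"roll":0,"fingers":-1}
    - {"xyz":[0,0,0],"roll":0,"fingers":-1}
    - {"xyz":[0,0,0],"roll":0,"fingers":-1}
    - {"xyz":[0,0,0],"roll":0,"fingers":-1}
    - {"xyz":[0,0,0],"roll":0,"fingers":-1}

```text
clock: 8.0
ee_pos: [0.6178, -0.0726, 0.123]
orientation: [[-0.959, 0.284, 0.0], [0.284, 0.959, -0.0], [-0.0, 0.0, -1.0]]
wrist_force: [0.9, 0.4, 0.4]
gripper_width: 0.008
finger_force: 0.0
```

Emit:
carry_out:
  series:
    - {"xyz":[0,0,0],"roll":0,"fingers":-1}
    - {"xyz":[0,0,0],"roll":0,"fingers":-1}
    - {"xyz":[0,0,0],"roll":0,"fingers":-1}
    - {"xyz":[0,0,-0.1],"roll":0,"fingers":-1}
    - {"xyz":[0,0,-0.2],"roll":0,"fingers":-1}

```text
clock: 8.42
ee_pos: [0.6164, -0.0722, 0.1518]
orientation: [[-0.959, 0.284, -0.004], [0.284, 0.959, 0.0], [0.004, -0.001, -1.0]]
wrist_force: [-0.5, 0.0, -0.2]
gripper_width: 0.004
finger_force: 0.0
```

Emit:
carry_out:
  series:
    - {"xyz":[0.3,0.17,0],"roll":0,"fingers":-1}
    - {"xyz":[0.3,0.18,0],"roll":0,"fingers":-1}
    - {"xyz":[0.3,0.18,0],"roll":0,"fingers":-1}
    - {"xyz":[0.3,0.18,0],"roll":0,"fingers":-1}
    - {"xyz":[0.3,0.18,0],"roll":0,"fingers":-1}

```text
clock: 8.83
ee_pos: [0.4982, 0.0563, 0.1537]
orientation: [[-0.959, 0.284, 0.001], [0.284, 0.959, 0.001], [-0.0, 0.001, -1.0]]
wrist_force: [0.2, 1.6, -0.5]
gripper_width: 0.008
finger_force: 0.0
```

Emit:
carry_out:
  series:
    - {"xyz":[0.3,0.18,0],"roll":0,"fingers":-1}
    - {"xyz":[0.3,0.18,0],"roll":0,"fingers":-1}
    - {"xyz":[0.3,0.15,0],"roll":0,"fingers":-1}
    - {"xyz":[0,0,0],"roll":0,"fingers":-1}
    - {"xyz":[0,0,0],"roll":0,"fingers":-1}

```text
clock: 9.25
ee_pos: [0.4264, 0.1316, 0.1536]
orientation: [[-0.96, 0.28, -0.0], [0.28, 0.96, 0.001], [0.0, 0.001, -1.0]]
wrist_force: [0.1, -0.2, 0.4]
gripper_width: 0.007
finger_force: 0.0
```

Emit:
carry_out:
  series:
    - {"xyz":[0,0,0],"roll":0,"fingers":-1}
    - {"xyz":[0,0,0],"roll":0,"fingers":-1}

```text
clock: 9.42
ee_pos: [0.4285, 0.129, 0.1535]
orientation: [[-0.958, 0.285, 0.001], [0.285, 0.958, 0.0], [-0.001, 0.001, -1.0]]
wrist_force: [0.1, -1.2, -0.2]
gripper_width: 0.003
finger_force: 0.0
```

```bash
python3 - <<'E'
from h import *
s=state();R=s["orientation"];print(s["ee_pos"],s["q"].round(1),(R.T@(np.array([.428,.1300,.059])-s["ee_pos"])*10).round(3))
E
```

```text
[0.42853477 0.12901692 0.1535421 ] [-56.8  17.4  41.7 123.  -16.3  45.   68.7] [0.009 0.007 0.945]
```

Emit:
carry_out:
  series:
    - {"xyz":[0,0.01,0.25],"roll":0,"fingers":-1}
    - {"xyz":[0,0,0.25],"roll":0,"fingers":-1}
    - {"xyz":[0,0,0.2],"roll":0,"fingers":-1}
    - {"xyz":[0,0,0.15],"roll":0,"fingers":-1}
    - {"xyz":[0,0,0.09],"roll":0,"fingers":-1}

```text
clock: 9.83
ee_pos: [0.428, 0.1292, 0.0576]
orientation: [[-0.958, 0.287, -0.001], [0.287, 0.958, -0.001], [0.001, -0.002, -1.0]]
wrist_force: [-0.5, 0.1, 1.2]
gripper_width: 0.004
finger_force: 0.0
```

Emit:
carry_out:
  series:
    - {"xyz":[0,0,0],"roll":0,"fingers":-1}
    - {"xyz":[0,0,0],"roll":0,"fingers":-1}
    - {"xyz":[0,0,0],"roll":0,"fingers":-1}

```text
clock: 10.08
ee_pos: [0.4286, 0.1305, 0.0597]
orientation: [[-0.959, 0.285, 0.001], [0.285, 0.959, 0.0], [-0.001, 0.001, -1.0]]
wrist_force: [-0.2, -0.0, -0.2]
gripper_width: 0.006
finger_force: 0.0
```

```bash
python3 - <<'E'
from h import *
print(state()["ee_pos"])
t=read_camera("side")
cv2.imwrite("pics/c.png",cv2.resize(t["frame"][90:240,140:340],(800,600),interpolation=cv2.INTER_CUBIC)[...,::-1])
E
```

```text
[0.42855457 0.13050607 0.05974922]
```

View pics/c.png

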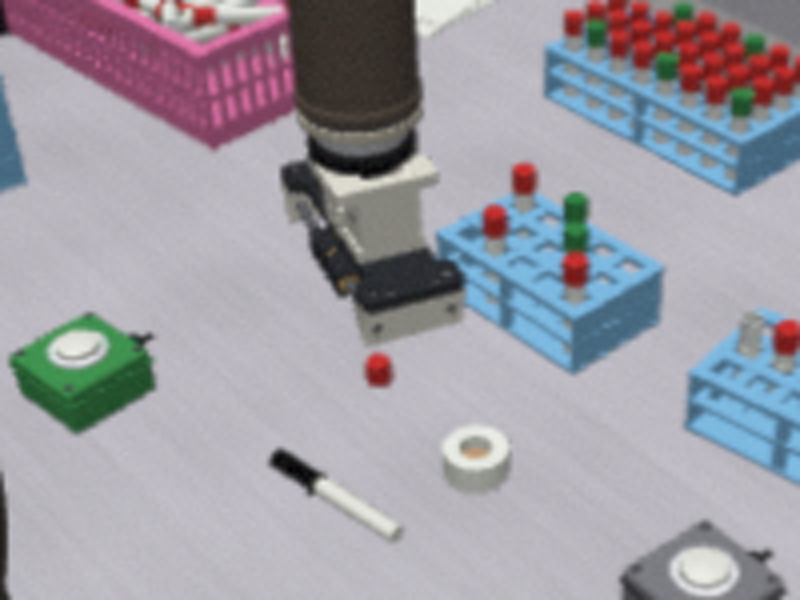

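The tip at crop (380,335) is about 2 cm above the red cap at (378,370), and the cap hasn't been disturbed. I'll hold here.

Emit:
carry_out:
  series:
    - {"xyz":[0,0,0],"roll":0,"fingers":-1}
    - {"xyz":[0,0,0],"roll":0,"fingers":-1}
    - {"xyz":[0,0,0],"roll":0,"fingers":-1}
    - {"xyz":[0,0,0],"roll":0,"fingers":-1}
    - {"xyz":[0,0,0],"roll":0,"fingers":-1}

```text
clock: 10.55
ee_pos: [0.4277, 0.1309, 0.0592]
orientation: [[-0.959, 0.284, 0.0], [0.284, 0.959, 0.0], [-0.0, 0.0, -1.0]]
wrist_force: [-0.4, 0.0, 0.1]
gripper_width: 0.005
finger_force: 0.0
```

Emit:
carry_out:
  series:
    - {"xyz":[0,0,0],"roll":0,"fingers":-1}
    - {"xyz":[0,0,0],"roll":0,"fingers":-1}
    - {"xyz":[0,0,0],"roll":0,"fingers":-1}
    - {"xyz":[0,0,0],"roll":0,"fingers":-1}
    - {"xyz":[0,0,0],"roll":0,"fingers":-1}

```text
clock: 10.97
ee_pos: [0.4276, 0.1308, 0.059]
orientation: [[-0.959, 0.284, -0.0], [0.284, 0.959, -0.0], [0.0, -0.0, -1.0]]
wrist_force: [0.4, 0.2, -0.2]
gripper_width: 0.004
finger_force: 0.0
```

Emit:
carry_out:
  series:
    - {"xyz":[0,0,0],"roll":0,"fingers":-1}
    - {"xyz":[0,0,0],"roll":0,"fingers":-1}
    - {"xyz":[0,0,0],"roll":0,"fingers":-1}
    - {"xyz":[0,0,0],"roll":0,"fingers":-1}
    - {"xyz":[0,0,0],"roll":0,"fingers":-1}

```text
clock: 11.38
ee_pos: [0.4277, 0.1308, 0.059]
orientation: [[-0.959, 0.284, 0.0], [0.284, 0.959, 0.0], [-0.0, 0.0, -1.0]]
wrist_force: [0.5, -0.1, 0.1]
gripper_width: 0.008
finger_force: 0.0
```

Emit:
carry_out:
  series:
    - {"xyz":[0,0,0],"roll":0,"fingers":-1}
    - {"xyz":[0,0,0],"roll":0,"fingers":-1}
    - {"xyz":[0,0,0],"roll":0,"fingers":-1}
    - {"xyz":[0,0,0],"roll":0,"fingers":-1}
    - {"xyz":[0,0,0],"roll":0,"fingers":-1}

```text
clock: 11.8
ee_pos: [0.4277, 0.1308, 0.059]
orientation: [[-0.959, 0.284, 0.0], [0.284, 0.959, 0.0], [0.0, 0.0, -1.0]]
wrist_force: [0.5, 0.0, 0.5]
gripper_width: 0.008
finger_force: 0.0
```

Emit:
carry_out:
  series:
    - {"xyz":[0,0,0],"roll":0,"fingers":-1}
    - {"xyz":[0,0,0],"roll":0,"fingers":-1}
    - {"xyz":[0,0,0],"roll":0,"fingers":-1}
    - {"xyz":[0,0,0],"roll":0,"fingers":-1}
    - {"xyz":[0,0,0],"roll":0,"fingers":-1}

```text
clock: 12.22
ee_pos: [0.4277, 0.1308, 0.059]
orientation: [[-0.959, 0.284, -0.0], [0.284, 0.959, 0.0], [0.0, 0.0, -1.0]]
wrist_force: [0.4, -0.4, -0.5]
gripper_width: 0.004
finger_force: 0.0
```

Emit:
carry_out:
  series:
    - {"xyz":[0,0,0],"roll":0,"fingers":-1}
    - {"xyz":[0,0,0],"roll":0,"fingers":-1}
    - {"xyz":[0,0,0],"roll":0,"fingers":-1}
    - {"xyz":[0,0,0],"roll":0,"fingers":-1}
    - {"xyz":[0,0,0],"roll":0,"fingers":-1}

```text
clock: 12.63
ee_pos: [0.4277, 0.1308, 0.059]
orientation: [[-0.959, 0.284, -0.0], [0.284, 0.959, 0.0], [0.0, 0.0, -1.0]]
wrist_force: [0.5, 0.4, -0.1]
gripper_width: 0.009
finger_force: 0.0
```

Emit:
carry_out:
  series:
    - {"xyz":[0,0,-0.2],"roll":0,"fingers":-1}
    - {"xyz":[0,0,-0.35],"roll":0,"fingers":-1}
    - {"xyz":[0,0,-0.35],"roll":0,"fingers":-1}
    - {"xyz":[0,0,-0.35],"roll":0,"fingers":-1}
    - {"xyz":[0,0,-0.35],"roll":0,"fingers":-1}

```text
clock: 13.05
ee_pos: [0.4273, 0.1302, 0.2205]
orientation: [[-0.959, 0.285, -0.0], [0.285, 0.959, -0.001], [0.0, -0.001, -1.0]]
wrist_force: [0.6, 0.6, 1.2]
gripper_width: 0.006
finger_force: 0.0
```

Emit:
carry_out:
  series:
    - {"xyz":[0,0,-0.35],"roll":0,"fingers":-1}
    - {"xyz":[0,0,-0.35],"roll":0,"fingers":-1}
    - {"xyz":[0,0,-0.2],"roll":0,"fingers":-1}
    - {"xyz":[0,0,0],"roll":0,"fingers":-1}
    - {"xyz":[0,0,0],"roll":0,"fingers":-1}

```text
clock: 13.47
ee_pos: [0.428, 0.1311, 0.3097]
orientation: [[-0.959, 0.283, 0.002], [0.283, 0.959, 0.002], [-0.001, 0.002, -1.0]]
wrist_force: [0.2, -0.4, -1.6]
gripper_width: 0.003
finger_force: 0.0
```

Emit:
carry_out:
  series:
    - {"xyz":[0,0,0],"roll":0,"fingers":-1}
    - {"xyz":[0,0,0],"roll":0,"fingers":-1}
    - {"xyz":[0,0,0],"roll":0,"fingers":-1}
    - {"xyz":[0,0,0],"roll":0,"fingers":-1}
    - {"xyz":[0,0,0],"roll":0,"fingers":-1}

```text
clock: 13.88
ee_pos: [0.4275, 0.1306, 0.3085]
orientation: [[-0.959, 0.284, -0.001], [0.284, 0.959, -0.001], [0.001, -0.001, -1.0]]
wrist_force: [0.4, -1.1, -0.8]
gripper_width: 0.005
finger_force: 0.0
```

The hand is now 25 cm higher, well clear of everything, so I'm handing the job in.

```bash
python3 -c "
from cell import close_job
print(close_job())"
```

```text
the job is handed in; nothing more can be done
None
```

The job is done and handed in: I pressed the call button to its stop and let it go, pointed at the open tube's mouth and then the lost cap from about 2 cm for over 2 s each, and drew the hand back 25 cm above the cap, with no sign of touching anything else (hand-in gave no verdict).

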